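# Lay the watch carton down in the brass frame

### The job

The tall watch carton has to lie on its front inside the brass frame, lid side up, ready to be opened. Without gripping or lifting it, push it low down so that it slides upright towards the frame until its leading bottom edge is just across the frame's near line, then push it near the top so that it topples away from you and comes to rest lying flat, wholly inside the frame. Leave the small carton and everything else on the tiles undisturbed.

Things in the scene. Friction and masses are not known exactly. Their poses are not given: they have to be found in the camera images.
- carton: the tall watch carton, a closed rigid cardboard box standing on end: 56 mm thick (its x), 84 wide (its y), 130 high (its z), 0.2 to 0.33 kg. Origin at the centre of its underside. Its +x points from its back (lid panel with a small dark tab near the top) to its front and the frame; it starts 30 to 55 mm short of the near line, facing it to within 4 degrees, at most 10 mm off the middle line
- carton_c (a point): centre of the tall carton, 65 mm above its underside. Friction on the tiles is about 0.5 to 0.7: pushed lower than about 35 mm above the tiles the carton slides upright; pushed higher than about 65 mm it tips about its leading bottom edge, and falls by itself once leaning more than 24 degrees
- foot_l (a point): corner of the tall carton's front face (the broad 84 x 130 mm face that looks towards the brass frame while it stands): bottom left, one end of the leading bottom edge about which it tips. In the carton's axes it lies at x +28, y +42, z 0 mm from the carton's origin
- foot_r (a point): corner of the tall carton's front face (the broad 84 x 130 mm face that looks towards the brass frame while it stands): bottom right, the other end of that edge. In the carton's axes it lies at x +28, y -42, z 0 mm from the carton's origin
- head_l (a point): corner of the tall carton's front face (the broad 84 x 130 mm face that looks towards the brass frame while it stands): top left. In the carton's axes it lies at x +28, y +42, z +130 mm from the carton's origin
- head_r (a point): corner of the tall carton's front face (the broad 84 x 130 mm face that looks towards the brass frame while it stands): top right. In the carton's axes it lies at x +28, y -42, z +130 mm from the carton's origin
- frame_c (a point): centre of the brass frame, a flat rectangle of 6 mm brass strip let into the tiles, flush (nothing catches on it), fixed. Inside it measures 180 mm along its x and 140 mm along its y. Its x points away from the carton: the near line's inner edge lies at x -90 mm, the far line's at x +90, the side lines' at y -70 and +70; z up
- small_carton: small cardboard carton, 56 x 56 mm and 70 mm high, loose, standing beside the frame about 140 to 150 mm from its middle line, left or right; origin at the centre of its underside. Not to be disturbed
- blower: white silicone dust blower standing on its base, bulb 56 mm across, nozzle up, 105 mm high, loose, on the other side of the frame; origin at the centre of its underside. Not to be disturbed
- tweezer: steel tweezer lying flat, 134 mm long along its x, 8 mm high; origin under its middle. Not to be disturbed
- opener: chrome case opener lying flat, 125 mm long along its x with a 55 mm crosshead, 24 mm high; origin under its neck, 40 mm from the head's end. Not to be disturbed
- holder: black plastic movement holder, 75 x 50 mm, 26 mm high; origin at the centre of its underside. Not to be disturbed
- loupe: black eye loupe, 34 mm across, 32 mm high, standing; origin at the centre of its underside. Not to be disturbed
- oil_jar: small amber glass jar, 40 mm across, 50 mm high; origin at the centre of its underside. Not to be disturbed

How it is judged:
On the way:
1. the tall carton, still standing upright, has been slid until both ends of its leading bottom edge are across the frame's near line (on the brass strip counts) and at most 54 mm beyond its inner edge (angle between carton's own z axis and vertical below 0.1 rad and x of foot_l in the frame of frame_c between -0.096 and -0.036 m and x of foot_r in the frame of frame_c between -0.096 and -0.036 m), for 0.2 s.
At the end, for the whole second after the job is handed in: the tall carton lies flat at rest on its front face (all four corners of that face within 8 mm of the tiles), and all four corners lie within the frame (overlapping the 6 mm brass strip is allowed) (height (world z) of each of foot_l, foot_r, head_l, head_r below 0.008 m and x of foot_l in the frame of frame_c between -0.096 and 0.096 m and y of foot_l in the frame of frame_c between -0.076 and 0.076 m and x of foot_r in the frame of frame_c between -0.096 and 0.096 m and y of foot_r in the frame of frame_c between -0.076 and 0.076 m and x of head_l in the frame of frame_c between -0.096 and 0.096 m and y of head_l in the frame of frame_c between -0.076 and 0.076 m and x of head_r in the frame of frame_c between -0.096 and 0.096 m and y of head_r in the frame of frame_c between -0.076 and 0.076 m and linear speed of carton below 0.02 m/s); the robot touches nothing.
It fails at once if the tall carton is lifted off the tiles (upright more than 8 mm up, or higher than any tipping takes it) (height (world z) of carton_c above 0.088 m or (angle between carton's own z axis and vertical below 0.15 rad and height (world z) of carton_c above 0.078 m)).
It fails at once if the tall carton is pinched or pressed hard (over 25 N from the fingers) (contact force between the fingers and carton above 25 N).
It fails at once if a bystander is moved by more than 10 mm (distance of any of small_carton, blower, tweezer, opener, holder, loupe, oil_jar from where it was at the start of the episode above 0.01 m).
It also fails if it takes over 48 s, if anything falls off the work surface, if the arm or the gripper's body presses on something with over 40 N, if the wrist force passes 120 N, or if a joint passes its speed limit or range.

### The arm

A 7-joint arm with a two-finger parallel gripper is mounted at the origin on the work surface. World frame = base frame: x ahead of the robot, y to its left, z up, the work surface at z = 0. Lengths are in m, angles in rad, forces in N, time in s.
With the tool pointing down it reaches from about 0.4 to 0.85 m from the base axis. Payload 10.4 kg.
Tool frame: the origin (TCP) lies on the centre line of the jaws, within the pads' length; the fingertips stand r.tip_extent ahead of it and the grasp point (between the pads) lies 3 mm ahead of it (r.tip_extent is the distance from the TCP to the fingertips, in m); z points along the fingers, y is the direction in which the jaws open and shut (so a half turn about z gives the same grasp; the last joint's range is limited). The gripper opens to 87 mm and grips with 3 to 60 N. Pads are 19 mm wide; open, the fingers measure 117 mm over their backs; the gripper's body (75 mm by 190 mm) begins 51 mm behind the grasp point.
Start: joints at [-1.347, 0.332, -0.065, 1.46, 0.022, 1.35, -0.088], TCP at [0.153, 0.606, 0.245] pointing down, gripper open.
Joint ranges: [-2.6, 2.6], [-0.5, 2.12], [-1.47, 1.34], [0.16, 2.42], [-1.27, 4.41], [0.06, 2.06], [-2.6, 2.6]. Speed limits (rad/s): [2.22, 2.22, 2.79, 2.79, 3.14, 3.14, 3.14].

### API

Orientations are given as a unit quaternion [x, y, z, w].
In Python, from bench import r gives the robot as it stands. The module is installed in compiled form; this text tells all that it offers.
- The arm moves only by the shell command python3 -m jog 'ROWS' [FORCE]. ROWS is JSON, a list of rows, each a list of 5 numbers: the shift along the tool's x, y, z in cm, then the turn about the tool's z in rad, then the closure, from 0 (fully open) to 1 (shut). A call has exactly 10 rows; each row shifts and turns the pose as measured when the row begins, along the tool's axes as they then stand; what a row does not reach is not made up. A row lasts 1/10 s, in which the tool goes at most 50 mm and 8.59 degrees, less where a joint would pass 70% of its speed; a pose out of reach is approached as far as the arm can. A call with a gripper value outside its range is refused whole. The fingers move at their own pace and stop on an object; FORCE is the grip in N (left out, the last holds). Time passes only in rows, so rows that do not move let the fingers close, or fill a call up. It gives the time, the measured TCP pose, the force and the opening at its end, in the units of the state.
- r.read_state(): the state, without advancing time (a new reading comes with each control period).
- r.camera(name): name is "side" or "top" or "wrist"; returns a dict with "pixels" (480x640x3 uint8, red, green, blue), "fx", "fy", "cx", "cy" (pixels), "camera_from_world" (4x4, takes a point from world to camera coordinates). Camera axes: x right, y up, looking along -z (the intrinsics and any distortion apply to the point x, -y, -z); pixel columns grow to the right and rows downward; lengths in m; the calibration is good to about 2 mm. A picture is of the moment at which its call begins. There is no depth.
- r.close_job(): hands the job in, once; it reports no verdict.
The state is a dict: "time": time; "joint_positions": joint angles; "joint_vel": joint speeds; "joint_torque": joint torques, N m; "ee_pos": TCP position; "eef_rot": TCP orientation; "ft_force": force on the tool from outside, world axes, zero at the start; "torque": the same for the moment, N m; "width": finger opening in m.
Only numpy, scipy, OpenCV 4.12 (cv2) and the standard library are available. Lean on these libraries where they do the work, as an engineer would, in place of code of your own. Each camera call takes 0.05 s, during which the arm holds its last target. There are 200 camera calls.

## Working session

There is one attempt and no reset: what is moved stays moved. The work goes in short steps, Python scripts to look and compute and a shell command to move; the robot and the scene stay as the last step left them, time stands still between calls to the robot, and variables do not carry over. Pictures are saved under pics/ and viewed, about 8 in all and at most 12, crops included, and the job is handed in when it is done.

```bash
mkdir -p pics
cat > h.py <<'E'
import numpy as np, cv2
from bench import r
from scipy.spatial.transform import Rotation as R
def snap(n,f):
    c=r.camera(n); cv2.imwrite('pics/'+f,c['pixels'][:,:,::-1]); np.save('pics/'+f[:-4]+'.npy',c,allow_pickle=True); return c
def load(f): return np.load('pics/'+f+'.npy',allow_pickle=True).item()
def ray(c,uv,z=0.):
    M=np.array(c['camera_from_world']);Ri=M[:3,:3].T;o=-Ri@M[:3,3]
    out=[]
    for u,v in uv:
        d=Ri@np.array([(u-c['cx'])/c['fx'],-(v-c['cy'])/c['fy'],-1]); out.append(o+d*(z-o[2])/d[2])
    return np.array(out)
def proj(c,P):
    M=np.array(c['camera_from_world']);q=np.atleast_2d(P)@M[:3,:3].T+M[:3,3]
    return np.c_[c['cx']+c['fx']*q[:,0]/-q[:,2], c['cy']-c['fy']*q[:,1]/-q[:,2]]
E
python3 - <<'E'
from h import *
for n in('top','side'):
    c=snap(n,n+'0.png'); print(n,c['fx'],[k for k in c],np.round(c['camera_from_world'],3).tolist())
s=r.read_state(); print(s['time'],s['ee_pos'],s['eef_rot'],R.from_quat(s['eef_rot']).as_matrix().round(3).tolist(),s['width'],r.tip_extent)
E
```

```text
top 438.5769962550312 ['pixels', 'fx', 'fy', 'cx', 'cy', 'camera_from_world'] [[-0.01, -1.0, 0.022, -0.036], [0.992, -0.007, 0.126, -0.558], [-0.126, 0.023, 0.992, -1.001], [0.0, 0.0, 0.0, 1.0]]
side 575.5050260896812 ['pixels', 'fx', 'fy', 'cx', 'cy', 'camera_from_world'] [[0.937, -0.35, 0.003, -0.536], [0.206, 0.557, 0.805, -0.19], [-0.283, -0.753, 0.593, -1.438], [0.0, 0.0, 0.0, 1.0]]
0.1 [0.15260036 0.60577064 0.24384883] [ 1.23066480e-01  9.92398241e-01 -6.07890959e-04 -5.28317750e-05] [[-0.97, 0.244, -0.0], [0.244, 0.97, -0.001], [-0.0, -0.001, -1.0]] 0.0873623397983125 0.022
```

View pics/top0.png

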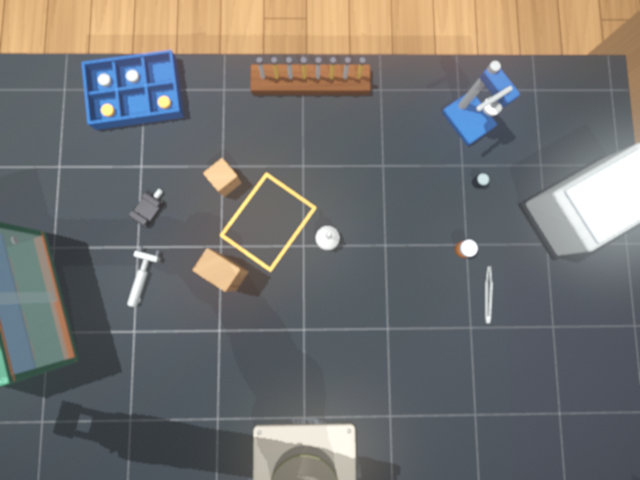

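View pics/side0.png

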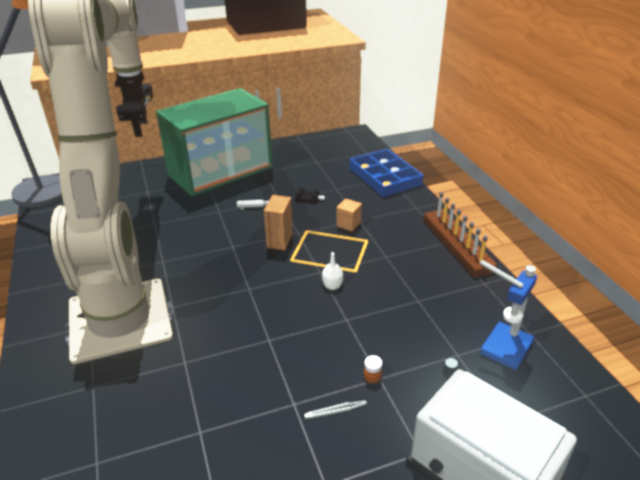

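The top view shows the brass frame with corners at about (267,174), (316,208), (270,270) and (221,235). The tall carton is at (220,270), the small carton at (222,177) and the blower at (328,238). Next I'll measure these precisely.

Run:
```python
from h import *
out=[]
for n,(x,y,w,h) in {'top0':(180,140,170,170),'side0':(240,170,150,130)}.items():
    c=load(n); hsv=cv2.cvtColor(c['pixels'],cv2.COLOR_RGB2HSV)
    im=c['pixels'][y:y+h,x:x+w]; out.append(cv2.resize(im,(400,int(400*h/w)),interpolation=cv2.INTER_CUBIC))
    m=cv2.inRange(hsv,(5,60,70),(30,255,255)); mm=np.zeros_like(m); mm[y:y+h,x:x+w]=m[y:y+h,x:x+w]
    k,l,s,_=cv2.connectedComponentsWithStats(mm)
    for i in range(1,k):
        if s[i,4]<40: continue
        p=np.argwhere(l==i)[:,::-1]
        hs=hsv[l==i]; print(n,s[i],np.median(hs,0),cv2.boxPoints(cv2.minAreaRect(p.astype(np.float32))).round(1).tolist())
        if s[i,4]>200 and n=='top0': print(' V hist',np.histogram(hs[:,2],10))
    print(n,'cam',(-np.array(c['camera_from_world'])[:3,:3].T@np.array(c['camera_from_world'])[:3,3]).round(3))
H=max(o.shape[0] for o in out)
cv2.imwrite('pics/crop.png',np.hstack([cv2.copyMakeBorder(o,0,H-o.shape[0],0,0,0) for o in out])[:,:,::-1])
```

```text
top0 [203 158  39  39 885] [ 17.  87. 252.] [[201.5, 172.60000610351562], [222.3000030517578, 155.1999969482422], [244.3000030517578, 181.60000610351562], [223.5, 199.0]]
 V hist (array([ 21,  24,  23, 148,  22,  25,  41,  21,  52, 508]), array([ 87. , 103.8, 120.6, 137.4, 154.2, 171. , 187.8, 204.6, 221.4,
       238.2, 255. ]))
top0 [ 219  172   98  101 1518] [ 22. 105. 242.] [[217.1999969482422, 235.5], [264.6000061035156, 168.89999389648438], [317.8999938964844, 206.8000030517578], [270.3999938964844, 273.3999938964844]]
 V hist (array([ 21,  81,  68, 101, 115,  44, 104, 111, 122, 751]), array([130. , 142.5, 155. , 167.5, 180. , 192.5, 205. , 217.5, 230. ,
       242.5, 255. ]))
top0 [ 192  248   57   44 1550] [ 16.  90. 238.] [[190.5, 270.3999938964844], [210.0, 239.6999969482422], [252.5, 266.70001220703125], [233.0, 297.3999938964844]]
 V hist (array([ 95,  50, 137,  89,  46,  43,  43,  64, 205, 778]), array([ 85. , 101.9, 118.8, 135.7, 152.6, 169.5, 186.4, 203.3, 220.2,
       237.1, 254. ]))
top0 cam [ 0.427 -0.016  1.064]
side0 [240 170  17   7  49] [ 13.  99. 129.] [[238.89999389648438, 172.89999389648438], [255.0, 167.10000610351562], [256.1000061035156, 170.3000030517578], [240.0, 176.0]]
side0 [ 263  194   30   57 1407] [ 14. 129. 134.] [[262.29998779296875, 194.3000030517578], [290.8999938964844, 193.3000030517578], [292.79998779296875, 249.6999969482422], [264.29998779296875, 250.6999969482422]]
side0 [336 198  26  34 717] [ 14. 126. 151.] [[336.0, 198.0], [361.0, 198.0], [361.0, 231.0], [336.0, 231.0]]
side0 [289 229  80  44 854] [ 20.  142.  192.5] [[288.5, 261.70001220703125], [294.6000061035156, 225.89999389648438], [368.79998779296875, 238.5], [362.70001220703125, 274.29998779296875]]
side0 cam [ 0.133 -1.165  1.008]
```

View pics/crop.png

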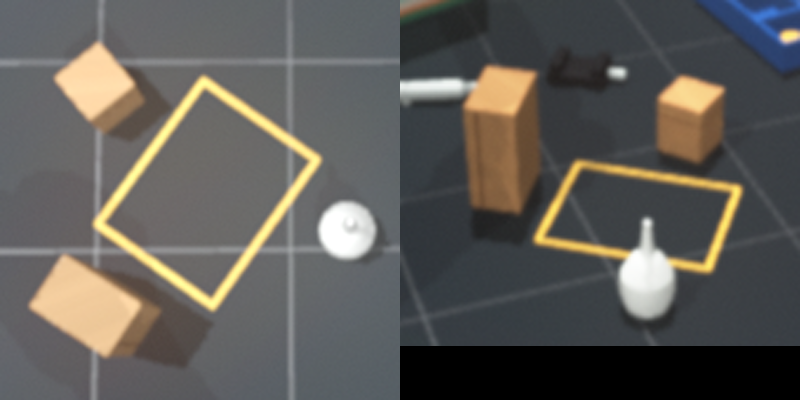

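The crop shows the carton's bright top face with corners at about (67,254), (140,295), (106,356) and (30,304) in crop pixels. It also shows the clean brass outline. I'll fit both in world coordinates and check them against the known sizes.

```bash
cat > meas.py <<'E'
from h import *
def comp(c,near,lo,hi=(30,255,255)):
    hsv=cv2.cvtColor(c['pixels'],cv2.COLOR_RGB2HSV); m=cv2.inRange(hsv,lo,hi)
    k,l,s,ce=cv2.connectedComponentsWithStats(m)
    i=1+np.argmin([np.hypot(*(ce[j]-near))+(1e6 if s[j,4]<100 else 0) for j in range(1,k)]); return np.argwhere(l==i)[:,::-1].astype(float)
def rect(P):
    (cx,cy),(w,h),a=cv2.minAreaRect((P[:,:2]*1000).astype(np.float32)); return np.array([cx,cy])/1000,w,h,a
E
python3 - <<'E'
from meas import *
t=load('top0'); s=load('side0')
print('frame top',rect(ray(t,comp(t,(268,222),(15,60,120)))))
print('frame side',rect(ray(s,comp(s,(328,251),(12,80,120)))))
for v in (190,205,220): print('carton top face',v,rect(ray(t,comp(t,(217,270),(5,40,v)),.13)))
for v in (190,205,220): print('small',v,rect(ray(t,comp(t,(220,174),(5,40,v)),.07)))
# side view top face quad (crop scale 2.667)
q=np.array([(480,66),(538,73),(525,113),(465,105)],float); q=(q-[400,0])/2.667+[240,170]
print('side top face',ray(s,q,.13)[:,:2].round(3).tolist())
q=np.array([(524,212),(476,205)],float); q=(q-[400,0])/2.667+[240,170]
print('side base',ray(s,q,0)[:,:2].round(3).tolist())
E
```

```text
frame top (array([0.59016437, 0.08533769]), 159.9205322265625, 200.23263549804688, 54.464630126953125)
frame side (array([0.59160687, 0.08622701]), 164.8583221435547, 199.72085571289062, 54.50376510620117)
carton top face 190 (array([0.46753558, 0.1817933 ]), 84.81056213378906, 57.486358642578125, 57.33214569091797)
carton top face 205 (array([0.46740057, 0.1818968 ]), 83.59375, 55.897796630859375, 57.327903747558594)
carton top face 220 (array([0.4674671 , 0.18149814]), 81.8619384765625, 54.14393997192383, 57.26163864135742)
small 190 (array([0.68969568, 0.19065022]), 58.456417083740234, 58.098594665527344, 39.64604187011719)
small 205 (array([0.68969781, 0.1903096 ]), 56.551265716552734, 56.27802658081055, 39.65007400512695)
small 220 (array([0.68983612, 0.19041617]), 55.426513671875, 55.701690673828125, 39.6536750793457)
side top face [[0.462, 0.233], [0.517, 0.197], [0.481, 0.127], [0.426, 0.164]]
side base [[0.475, 0.131], [0.429, 0.162]]
```

Measurements agree with the given sizes. The frame centre is at (0.591, 0.086) with yaw -35.5°. The carton centre is at (0.468, 0.182) with yaw -32.7°, and its front is about 38 mm short of the line. The tool can only point down, so the overhang of the gripper's body matters, and I'll check that before moving.

Run:
```python
from h import *
w=snap('wrist','wrist0.png')['pixels']
s=load('side0')
im=cv2.resize(s['pixels'][0:150,60:210],(360,360),interpolation=cv2.INTER_CUBIC)
cv2.imwrite('pics/grip.png',np.hstack([im,cv2.resize(w,(430,360))])[:,:,::-1])
st=r.read_state();p=np.array(st['ee_pos']);M=R.from_quat(st['eef_rot']).as_matrix()
for q in([0,0,.022],[0,0,-.048],[.0375,.095,-.048],[-.0375,-.095,-.048],[.0375,-.095,-.048],[-.0375,.095,-.048],[0,.0585,.022],[0,-.0585,.022]):
    print(q,((proj(s,p+M@q)[0]-[60,0])*2.4).round())
```

```text
[0, 0, 0.022] [194. 310.]
[0, 0, -0.048] [184. 259.]
[0.0375, 0.095, -0.048] [166. 232.]
[-0.0375, -0.095, -0.048] [202. 289.]
[0.0375, -0.095, -0.048] [139. 292.]
[-0.0375, 0.095, -0.048] [224. 229.]
[0, 0.0585, 0.022] [201. 291.]
[0, -0.0585, 0.022] [187. 329.]
```

View pics/grip.png

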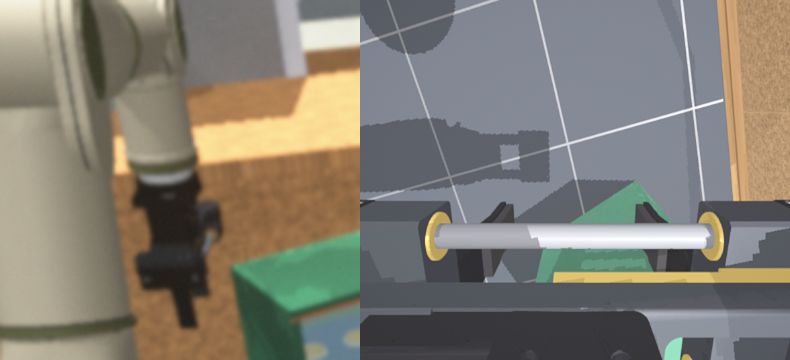

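The gripper's body is 75 x 190 mm, starts 70 mm above the fingertips and overhangs them on every side. With the tool down it would strike the 130 mm carton before low fingertips could touch it. So I'll straddle the carton's thickness loosely with the jaws wider than the carton and fingertips as low as the body allows, about 64 mm. The rear finger pushes and the front finger only guards against tipping, with no gripping. First I move over the carton.

```bash
python3 -m jog '[[0,0,-5,0,0],[0,0,-5,0,0],[-3.8,-3.1,0,0,0],[-3.8,-3.1,0,0,0],[-3.8,-3.1,0,0,0],[-3.8,-3.1,0,0,0],[-3.8,-3.1,0,0,0],[-3.8,-3.1,0,0,0],[-3.8,-3.1,0,0,0],[-3.8,-3.1,0,0,0]]' 3
python3 -m jog '[[-3,-2.5,0,0,0],[-3,-2.5,0,0,0],[0,0,0,0.15,0],[0,0,0,0.15,0],[0,0,0,0.15,0],[0,0,0,0.15,0],[0,0,0,0.15,0],[0,0,0,0.15,0],[0,0,0,0.15,0],[0,0,0,0.15,0]]'
python3 -m jog '[[0,0,0,0.15,0],[0,0,0,0.15,0],[0,0,0,0.15,0],[0,0,0,0.15,0],[0,0,0,0.1,0],[0,0,0,0,0],[0,0,0,0,0],[0,0,0,0,0],[0,0,0,0,0],[0,0,0,0,0]]'
cat > go.py <<'E'
import sys
from h import *
x,y,z,yaw=map(float,sys.argv[1:5])   # target tcp, tool-y heading deg
s=r.read_state();p=np.array(s['ee_pos']);M=R.from_quat(s['eef_rot']).as_matrix()
a=np.degrees(np.arctan2(M[1,1],M[0,1]))
d=M.T@(np.array([x,y,z])-p)
print('t',s['time'],'pos',p.round(4),'yheading',a.round(2),'tilt',M[2,2].round(5),'shift cm',(d*100).round(2),'turn',np.round(np.radians((a-yaw+180)%360-180),3),'w',s['width'],'F',np.round(s['ft_force'],2))
E
python3 go.py .4675 .182 .19 -32.7
```

```text
time: 1.15
ee_pos: [0.3875, 0.2882, 0.3453]
eef_rot: [0.117, 0.993, -0.002, -0.001]
ft_force: [1.6, 1.0, 0.2]
width: 0.0868
time: 2.15
ee_pos: [0.4395, 0.2126, 0.3442]
eef_rot: [0.66, 0.751, -0.003, -0.0]
ft_force: [0.7, 0.3, 0.8]
width: 0.0869
time: 3.15
ee_pos: [0.4387, 0.2121, 0.3426]
eef_rot: [0.878, 0.479, -0.005, 0.001]
ft_force: [0.2, 0.9, -0.4]
width: 0.0871
t 3.15 pos [0.4387 0.2121 0.3426] yheading -32.7 tilt -0.99995 shift cm [-0.83  4.09 15.26] turn -0.0 w 0.08711229632361302 F [ 0.18  0.87 -0.4 ]
```

```bash
python3 -m jog '[[-0.3,1.4,4,0,0],[-0.3,1.4,4,0,0],[-0.3,1.3,4,0,0],[0,0,3.2,0,0],[0,0,0,0,0],[0,0,0,0,0],[0,0,0,0,0],[0,0,0,0,0],[0,0,0,0,0],[0,0,0,0,0]]'
python3 go.py .4675 .182 .087 -32.7
python3 - <<'E'
from h import *
t=snap('top','t1.png')['pixels'];s=snap('side','s1.png')['pixels']
cv2.imwrite('pics/c1.png',np.hstack([cv2.resize(t[150:310,150:310],(400,400)),cv2.resize(s[110:270,190:350],(400,400))])[:,:,::-1])
E
```

```text
time: 4.15
ee_pos: [0.4713, 0.1836, 0.1939]
eef_rot: [0.876, 0.483, 0.002, 0.0]
ft_force: [-0.9, 0.5, 0.2]
width: 0.0873
t 4.15 pos [0.4713 0.1836 0.1939] yheading -32.26 tilt -0.99999 shift cm [-0.36 -0.26 10.68] turn 0.008 w 0.08732793637327517 F [-0.85  0.45  0.15]
```

View pics/c1.png

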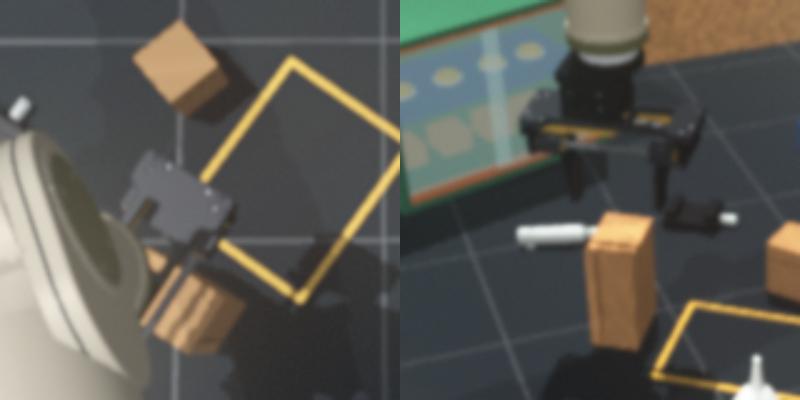

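The side view shows the jaws above the carton, with the fingers at crop (573,180) and (660,190) bracketing its back and front at (590..655,240). The path down is clear, so I descend wide open.

```bash
python3 -m jog '[[-0.3,-0.2,0,0,0],[0,0,2,0,0],[0,0,2,0,0],[0,0,2,0,0],[0,0,1.5,0,0],[0,0,1.5,0,0],[0,0,0,0,0],[0,0,0,0,0],[0,0,0,0,0],[0,0,0,0,0]]'
python3 go.py .4675 .182 .087 -32.7
```

```text
time: 5.25
ee_pos: [0.4678, 0.1821, 0.1033]
eef_rot: [0.876, 0.483, 0.003, 0.0]
ft_force: [-0.3, 0.2, 0.6]
width: 0.0866
t 5.25 pos [0.4678 0.1821 0.1033] yheading -32.27 tilt -0.99998 shift cm [-0.03 -0.02  1.63] turn 0.007 w 0.08660509185181378 F [-0.27  0.25  0.61]
```

```bash
python3 -m jog '[[0,0,0.9,0,0],[0,0,0.8,0,0],[0,0,0,0,0.2],[0,0,0,0,0.25],[0,0,0,0,0.28],[0,0,0,0,0.3],[0,0,0,0,0.31],[0,0,0,0,0.31],[0,0,0,0,0.31],[0,0,0,0,0.31]]' 3
python3 go.py .4675 .182 .086 -32.7
```

```text
time: 6.25
ee_pos: [0.4686, 0.1826, 0.0862]
eef_rot: [0.876, 0.483, 0.004, 0.0]
ft_force: [0.7, 0.4, 0.2]
width: 0.0599
t 6.25 pos [0.4686 0.1826 0.0862] yheading -32.27 tilt -0.99996 shift cm [-0.11 -0.07  0.02] turn 0.007 w 0.05991170262056434 F [0.72 0.41 0.18]
```

```bash
python3 -m jog '[[0,0.4,0,0,0.31],[0,0.4,0,0,0.31],[0,0.4,0,0,0.31],[0,0.4,0,0,0.31],[0,0.4,0,0,0.31],[0,0.4,0,0,0.31],[0,0.4,0,0,0.31],[0,0.4,0,0,0.31],[0,0,0,0,0.31],[0,0,0,0,0.31]]' 3
python3 go.py .5173 .149 .086 -32.7
python3 - <<'E'
from h import *
s=snap('side','s2.png')['pixels'];t=snap('top','t2.png')['pixels']
cv2.imwrite('pics/c2.png',np.hstack([cv2.resize(t[150:310,150:310],(400,400)),cv2.resize(s[150:290,230:370],(400,400),interpolation=cv2.INTER_CUBIC)])[:,:,::-1])
E
```

```text
time: 7.25
ee_pos: [0.4976, 0.1647, 0.0863]
eef_rot: [0.876, 0.483, 0.004, -0.001]
ft_force: [-1.5, 1.6, 2.3]
width: 0.0601
t 7.25 pos [0.4976 0.1647 0.0863] yheading -32.26 tilt -0.99997 shift cm [-0.27  2.51  0.04] turn 0.008 w 0.06013338647775098 F [-1.47  1.59  2.32]
```

View pics/c2.png

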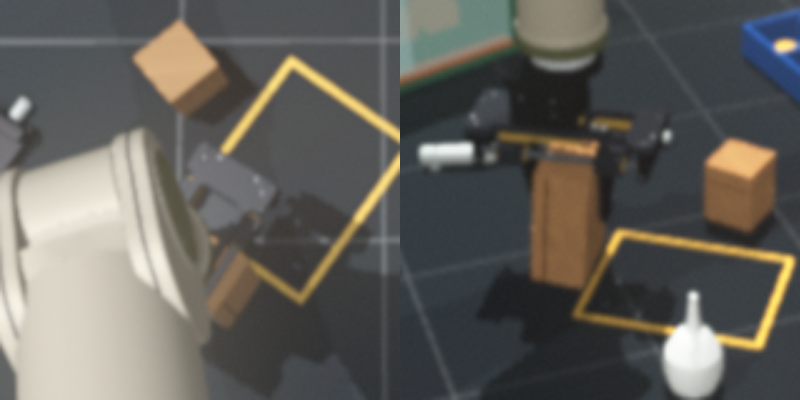

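The carton is sliding upright inside the loose jaws. Its leading bottom edge, near crop (585,287), has just reached the brass. It needs about 2.6 cm more.

```bash
python3 -m jog '[[0,0.4,0,0,0.31],[0,0.4,0,0,0.31],[0,0.4,0,0,0.31],[0,0.4,0,0,0.31],[0,0.4,0,0,0.31],[0,0.4,0,0,0.31],[0,0.2,0,0,0.31],[0,0,0,0,0.31],[0,-0.2,0,0,0.2],[0,0,0,0,0]]' 3
python3 -m jog '[[0,0,0,0,0],[0,0,0,0,0],[0,0,0,0,0],[0,0,0,0,0],[0,0,-1,0,0],[0,0,-2,0,0],[0,0,-2,0,0],[0,0,-2,0,0],[0,0,-2,0,0],[0,0,-1,0,0]]' 3
python3 go.py .52 .149 .086 -32.7
```

```text
time: 8.35
ee_pos: [0.5196, 0.1503, 0.0862]
eef_rot: [0.876, 0.483, 0.004, -0.0]
ft_force: [-0.3, 0.3, 0.9]
width: 0.0693
time: 9.35
ee_pos: [0.5186, 0.1488, 0.192]
eef_rot: [0.876, 0.483, 0.003, 0.0]
ft_force: [1.3, -0.4, 0.1]
width: 0.0873
t 9.35 pos [0.5186 0.1488 0.192 ] yheading -32.29 tilt -0.99998 shift cm [ 0.03  0.07 10.6 ] turn 0.007 w 0.08731807224284317 F [ 1.3  -0.44  0.13]
```

```bash
python3 -m jog '[[0,-2,0,0,1],[0,-2,0,0,1],[0,-2,0,0,1],[0,-2,0,0,1],[0,-1,0,0,1],[0,0,0,0,1],[0,0,0,0,1],[0,0,0,0,1],[0,0,0,0,1],[0,0,0,0,1]]' 5
python3 go.py .52 .149 .12 -32.7
python3 - <<'E'
from meas import *
s=snap('side','s3.png');t=snap('top','t3.png')
P=comp(s,(300,220),(5,60,60));print('side comp',P.min(0),P.max(0),len(P))
cv2.imwrite('pics/c3.png',np.hstack([cv2.resize(t['pixels'][150:310,150:310],(400,400)),cv2.resize(s['pixels'][150:290,230:370],(400,400),interpolation=cv2.INTER_CUBIC)])[:,:,::-1])
E
```

```text
time: 10.35
ee_pos: [0.4435, 0.1959, 0.1948]
eef_rot: [0.877, 0.48, 0.006, 0.001]
ft_force: [0.0, 0.3, -0.2]
width: 0.015
t 10.35 pos [0.4435 0.1959 0.1948] yheading -32.58 tilt -0.99993 shift cm [0.1  8.92 7.55] turn 0.002 w 0.015003548529962886 F [ 0.04  0.27 -0.17]
side comp [282. 196.] [368. 272.] 2100
```

View pics/c3.png

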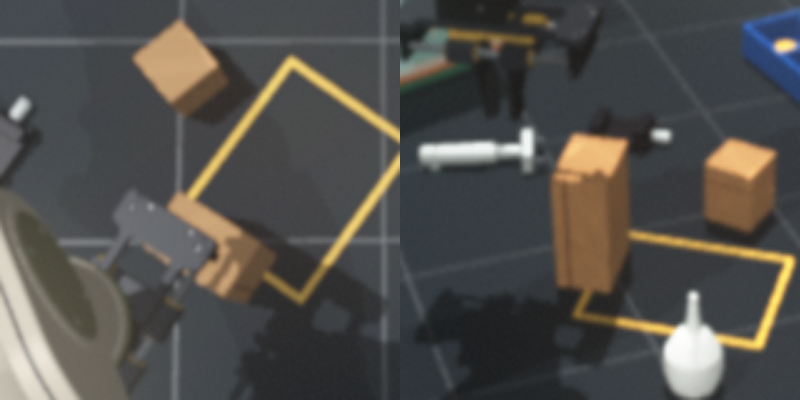

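The carton stands upright with its base across the brass. In the side crop its bottom right side runs from (557,283) to (606,293) and its top face spans (571,133) to (618,181). The closed fingers are behind it.

Run:
```python
from h import *
s=load('s3'); F=np.array([.591,.0858]);a=np.radians(-35.5);E=np.array([[np.cos(a),np.sin(a)],[-np.sin(a),np.cos(a)]])
for nm,q,z in(('top',[(571,133),(630,138),(618,181),(555,175)],.13),('base',[(606,293),(557,283)],0)):
    uv=(np.array(q,float)-[400,0])/2.857+[230,150]; P=ray(s,uv,z)[:,:2]; print(nm,P.round(3).tolist(),'frame',((P-F)@E.T).round(3).tolist())
p=np.array(r.read_state()['ee_pos'][:2]);print('tcp frame',E@(p-F))
```

```text
top [[0.513, 0.204], [0.566, 0.174], [0.53, 0.104], [0.476, 0.135]] frame [[-0.132, 0.051], [-0.072, 0.057], [-0.06, -0.021], [-0.122, -0.027]]
base [[0.513, 0.102], [0.471, 0.135]] frame [[-0.073, -0.033], [-0.126, -0.03]]
tcp frame [-0.18425094  0.00395843]
```

It stands with both feet about 20 to 30 mm beyond the inner edge, so waypoint 1 is met. Its yaw has grown to about +6° relative to the frame. I'll lower to the top-push height, slightly left of centre, then topple it gently.

```bash
python3 -m jog '[[0.6,0,1,0.05,1],[0.6,0,2,0,1],[0,0,2,0,1],[0,0,1.6,0,1],[0,0,0,0,1],[0,1,0,0,1],[0,1,0,0,1],[0,0.8,0,0,1],[0,0,0,0,1],[0,0,0,0,1]]' 5
python3 go.py .52 .149 .127 -35.5
```

```text
time: 11.45
ee_pos: [0.4792, 0.1883, 0.1308]
eef_rot: [0.89, 0.456, 0.009, 0.001]
ft_force: [0.3, -0.1, 0.6]
width: 0.0005
t 11.45 pos [0.4792 0.1883 0.1308] yheading -35.72 tilt -0.99985 shift cm [-0.81  5.6   0.42] turn -0.004 w 0.0005155425751660023 F [ 0.3  -0.13  0.56]
```

```bash
python3 -m jog '[[0,0.5,0.3,0,1],[0,0.6,0,0,1],[0,0.6,0,0,1],[0,0.6,0,0,1],[0,0.6,0,0,1],[0,0.6,0,0,1],[0,0.6,0,0,1],[0,0.6,0,0,1],[0,0.6,0,0,1],[0,0.6,0,0,1]]' 5
python3 -m jog '[[0,0.6,0,0,1],[0,0.6,0,0,1],[0,0.6,0,0,1],[0,0,0,0,1],[0,0,0,0,1],[0,0,-3,0,1],[0,-4,-3,0,1],[0,-4,-3,0,1],[0,-4,0,0,1],[0,-4,0,0,1]]' 5
python3 go.py .52 .149 .127 -35.5
python3 - <<'E'
from meas import *
s=snap('side','s4.png');t=snap('top','t4.png')
cv2.imwrite('pics/c4.png',np.hstack([cv2.resize(t['pixels'][150:310,180:340],(400,400)),cv2.resize(s['pixels'][150:290,250:390],(400,400),interpolation=cv2.INTER_CUBIC)])[:,:,::-1])
E
```

```text
time: 12.45
ee_pos: [0.5309, 0.1517, 0.1284]
eef_rot: [0.889, 0.457, 0.009, 0.001]
ft_force: [-0.3, -0.0, 0.0]
width: 0.0006
time: 13.45
ee_pos: [0.4145, 0.2318, 0.2196]
eef_rot: [0.892, 0.453, 0.008, 0.002]
ft_force: [0.1, 0.4, -0.8]
width: 0.0006
t 13.45 pos [0.4145 0.2318 0.2196] yheading -36.16 tilt -0.99985 shift cm [-0.58 13.3   9.4 ] turn -0.012 w 0.000611045055848487 F [ 0.09  0.38 -0.77]
```

View pics/c4.png

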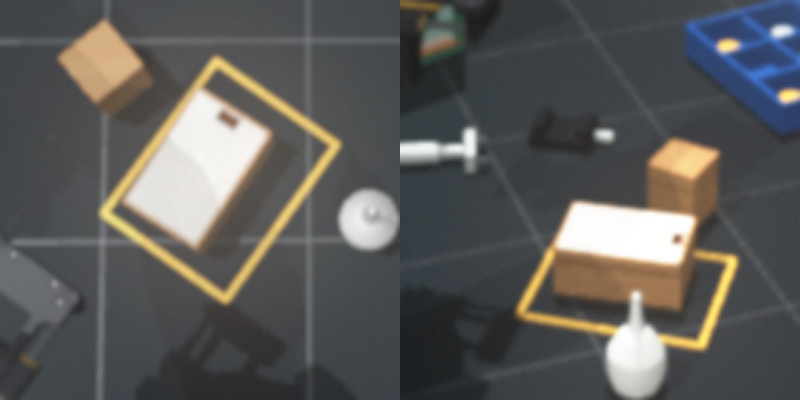

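The carton lies flat with the white lid panel and its tab up, at crop corners (200,88), (272,132), (200,250) and (122,205), close to the left brass line. I'll measure the margins.

```bash
cat > fin.py <<'E'
from meas import *
import sys
t=load(sys.argv[1]); F=np.array([.591,.0858]);a=np.radians(-35.5);E=np.array([[np.cos(a),np.sin(a)],[-np.sin(a),np.cos(a)]])
hsv=cv2.cvtColor(t['pixels'],cv2.COLOR_RGB2HSV)
m=cv2.inRange(hsv,(0,0,130),(179,255,255)); x0,y0=int(sys.argv[2]),int(sys.argv[3])
k,l,st,_=cv2.connectedComponentsWithStats(m); P=np.argwhere(l==l[y0,x0])[:,::-1].astype(float)
W=ray(t,P,.056)[:,:2]; (c,wh,an)=cv2.minAreaRect((((W-F)@E.T)*1000).astype(np.float32)); print(c,wh,an); print(cv2.boxPoints((c,wh,an)).round(1).tolist())
E
python3 fin.py t4 245 220
python3 - <<'E'
from h import *
s=load('s4');F=np.array([.591,.0858]);a=np.radians(-35.5);E=np.array([[np.cos(a),np.sin(a)],[-np.sin(a),np.cos(a)]])
uv=(np.array([(572,202),(697,214),(684,265),(556,248)],float)-[400,0])/2.857+[250,150];print(((ray(s,uv,.056)[:,:2]-F)@E.T).round(3).tolist())
E
```

```text
(-4.568695068359375, -10.099662780761719) (150.30838012695312, 189.0495147705078) 89.55634307861328
[[-99.69999694824219, -84.5], [89.4000015258789, -86.0], [90.5, 64.30000305175781], [-98.5, 65.80000305175781]]
[[-0.073, 0.051], [0.056, 0.064], [0.064, -0.025], [-0.064, -0.03]]
```

```bash
sed -i 's/(179,255,255)/(179,75,255)/' fin.py; python3 fin.py t4 245 220
```

```text
(-8.005622863769531, 13.910125732421875) (133.82278442382812, 82.71337127685547) 2.3719980716705322
[[-76.5999984741211, 52.5], [-73.0999984741211, -30.200000762939453], [60.599998474121094, -24.600000381469727], [57.099998474121094, 58.0]]
```

Run:
```python
from meas import *
t=load('t4');print('small',rect(ray(t,comp(t,(220,174),(5,40,190)),.07)))
a=load('top0')['pixels'];d=cv2.absdiff(a,t['pixels']).max(2)
for n,b in{'blower':(312,222,30,30),'tweezer':(482,262,14,64),'jar':(455,236,26,26),'loupe':(474,170,18,20),'opener':(125,248,36,60),'holder':(128,186,38,40)}.items():
    x,y,w,h=b;print(n,d[y:y+h,x:x+w].mean().round(1))
print(r.read_state()['time'],r.close_job())
```

```text
small (array([0.68967554, 0.18998181]), 53.4639892578125, 53.03953170776367, 40.17491912841797)
blower 32.9
tweezer 35.0
jar 29.6
loupe 32.3
opener 47.2
holder 30.0
the job is handed in; nothing more can be done
13.55 None
```

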